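# Draw a small measure of water from the touch-free dispenser

## Task

Draw one small measure of water for the dough from the touch-free dispenser: press its open tank lid fully shut and gently push the small white bowl along the table, never gripping or lifting it, all the way into the bay between the dispenser's feet so that it stands centred under the spout. Then, with shut fingers pointing straight down, point at the middle of the smaller of the two sensor eyes on top from 1 to 3 cm above it, touching nothing, hold still there for a good two seconds, and take the hand away by 15 cm or more. Do not set the dispenser off before lid and bowl are in place, never point at the larger eye, never touch the sensor panel, and leave the other things standing where they are.

Things in the scene. Friction and masses are not known exactly. Their poses are not given: they have to be found in the camera images.
- dispenser: white countertop water dispenser with a clear tank, 150 mm wide, fixed. Origin on the table straight under the spout; x points from its front to its back, z up, y left when looking along x. Column behind the bay: x = 54 to 164 mm, up to z = 185 mm. Head over the bay: from the column forward to x = -14 mm, z = 112 to 185 mm; the spout hangs from it down to z = 96 mm.
- under_spout (a point): point on the table straight under the spout, where the bowl's centre belongs (pushed back against the column the bowl stands 4 mm beyond it). The bay's floor is the bare table; two feet, 22 mm high, reach from the column forward to x = -43 mm on either side; the bay between them is 114 mm wide, open to the front (-x)
- small_eye (a point): middle of the smaller sensor eye, a steel ring of 22 mm diameter in the dark sensor panel on top of the head; the point lies at the eye's face, 190 mm above the table, z up. The eye sits at x = 22, y = -31 mm of the dispenser. It senses fingertips straight above it, up to about 40 mm
- large_eye (a point): middle of the larger sensor eye, a steel ring of 42 mm diameter in the same panel, at x = 22, y = +31 mm of the dispenser, same height: not to be used
- sensor_panel: dark plate on top of the head, 60 x 124 mm and 3 mm thick, that carries both eyes; origin at the centre of its underside, axes as the dispenser's; its back edge lies 10 mm before the front edge of the shut lid (3 mm before the thumb tab at the middle of that edge). Not to be touched
- tank_lid (a joint): hinge of the tank lid: 0 fully shut, grows as it opens (rad, to 1.2; 0.5 to 0.9 at the start). Flat lid, 98 mm long, 146 wide, 7 thick, hinged along the rear edge of the dispenser's top (axis along y at x = 160, z = 186 mm); its front edge rises. A friction hinge keeps it where it is left; about 2 N at its middle moves it
- lid_middle (a point): middle of the lid's upper face, 48 mm from the hinge; moves with the lid. With the lid shut it lies at x = 112 mm, z = 194 mm of the dispenser
- bowl: small white round bowl, loose, 100 mm in diameter at the rim, 46 mm high, about 0.13 kg; origin at the centre of its underside, z up. It stands on the table 14 to 20 cm in front of the spout
- salt: salt shaker, 44 mm wide, 90 mm tall, loose bystander; origin at the centre of its underside
- kitchen_timer: white wind-up kitchen timer, 67 mm wide, 61 mm tall, loose bystander; origin at the centre of its underside
- garlic: head of garlic, 53 mm wide and tall, loose bystander; origin at the centre of its underside
Mind the look-alikes: they are no part of the job. Leave any red or yellow look-alike of the bowl alone.

How it is judged:
By the outcome, as a careful person would: the job done as asked, in the order asked, and still so for the second after the job is handed in, with the robot touching nothing.
It also fails if it takes over 66 s, if anything falls off the work surface, if the arm or the gripper's body presses on something with over 40 N, if the wrist force passes 120 N, or if a joint passes its speed limit or range.

## Robot

A 7-joint arm with a two-finger parallel gripper is mounted at the origin on a cart in front of the work surface, level with it; the furniture and walls round the work are solid. World frame = base frame: x ahead of the robot, y to its left, z up, the work surface at z = 0. Lengths are in m, angles in degrees, forces in N, time in s.
With the tool pointing down it reaches from about 0.35 to 0.775 m from the base axis. Payload 3.1 kg.
Tool frame: the origin (TCP) lies between the finger pads, 19 mm behind the fingertips; this is the grasp point; z points along the fingers, y is the line along which they close (so a half turn about z gives the same grasp; the last joint's range is limited). The gripper opens to 85 mm and grips with 20 to 120 N. Pads are 22 mm wide; open, the fingers measure 114 mm over their backs; the gripper's body (76 mm by 85 mm) begins 54 mm behind the grasp point. The pads swing forward as they close: fully open they stand 13 mm farther back than shut.
Start: joints at [-70.056, 17.813, 0.802, 86.603, -0.252, 75.585, -1.558], TCP at [0.209, 0.509, 0.25] pointing down, gripper open.
Joint ranges: [-154.91, 154.91], [-16.99, 109.72], [-72.82, 74.43], [7.12, 147.25], [-82.49, 262.49], [11.32, 116.49], [-174.64, 174.64]. Speed limits (degrees/s): [159.86, 159.86, 180, 180, 180, 180, 180].

## Interface

Orientations are given as [roll, pitch, yaw] about the fixed x, y, z axes, in that order (R = Rz(yaw) Ry(pitch) Rx(roll)).
In Python, from cell import r, let_go, clamp, ik, optics, order, status gives the robot as it stands. Calls block until the motion is done:
- r.move_pose(position, orientation): joint-space move of the TCP to a pose.
- r.line_to(position, vel=0.15, rot=None, guard=None): straight line of the TCP; rot=None keeps the orientation; vel is the mean speed in m/s. With guard (N) it stops when the force on the tool has changed by that much, and returns True; else False.
- r.movej(angles): joint-space move.
- let_go() and clamp(force=None): open the fingers fully, or close them until they stop; force is the grip in N (None keeps the last).
- r.dwell(seconds).
- ik(position, orientation): joint angles nearest the present ones, or None.
- optics.camera(name): name is "side" or "top" or "wrist"; returns a dict with "image" (480x640x3 uint8, red, green, blue), "vfov" (degrees; the focal length in pixels is half the picture's height over the tangent of half this angle, whatever the lens; pixels are square), "cx", "cy" (the principal point, pixels), "xyz" and "attitude" of the camera in the world. Camera axes: x right, y down, z forward; pixel columns grow to the right and rows downward; lengths in m; the calibration is good to about 2 mm. A picture is of the moment at which its call begins. There is no depth.
A pose or a line that the arm cannot do raises r.Unreachable and nothing moves.
- order.finish_job(): hands the job in; it is judged then, once.
Readings, each from a call of its own:
- status.read_time(): time.
- status.read_joint_positions(): joint angles.
- status.read_joint_vel(): joint speeds.
- status.read_effort(): joint torques, N m.
- status.read_tool_pos(): TCP position.
- status.read_tool_rot(): TCP orientation.
- status.read_ft_force(): force on the tool from outside, world axes, zero at the start.
- status.read_moment(): the same for the moment, N m.
- status.read_width(): finger opening in m.
- status.read_grip_force(): force on a finger pad.
Only numpy, scipy, OpenCV 4.12 (cv2) and the standard library are available. Lean on these libraries where they do the work, as an engineer would, in place of code of your own. Each camera call takes 0.05 s, during which the arm holds its last target. There are 200 camera calls.

## Working session

There is one attempt and no reset: what is moved stays moved. The work goes in short steps, each a Python script; the robot and the scene stay as the last script left them, time stands still between calls to the robot, and variables do not carry over. Pictures are saved under pics/ and viewed, at most 10 in all, crops included, and the job is handed in when it is done.

```bash
mkdir -p pics; python3 - <<'E'
from cell import *
import cv2
for n in ("top","side"):
    c=optics.camera(n); cv2.imwrite(f"pics/{n}0.png",c["image"][:,:,::-1])
    print(n,c["vfov"],c["cx"],c["cy"],c["xyz"],c["attitude"])
print(status.read_time())
E
```

```text
top 56.2884731534802 318.6202610595832 241.61589858324237 [0.373431   0.00800729 1.17920559] [-170.57448878   -1.42104419  -88.31139624]
side 43.9115972384429 318.6147345914673 234.3994220049143 [ 0.55770496 -0.91950854  0.9428034 ] [-131.02275411    1.17456263   -1.95289728]
0.1
```

View pics/top0.png

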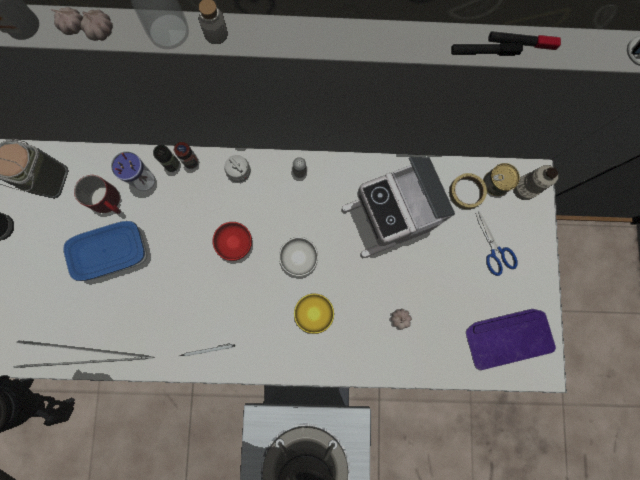

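View pics/side0.png

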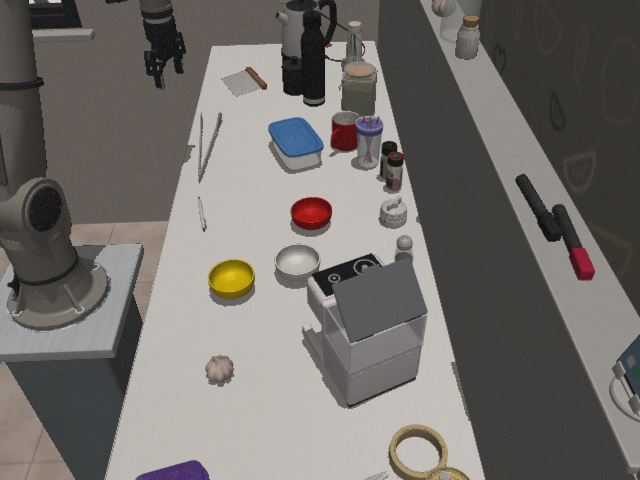

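The top view shows the dispenser at about (400,205) with its front facing left. The larger eye is near (379,196) and the smaller near (391,220). The open lid is at (432,190). The three bowls are red (232,242), white (298,257) and yellow (314,314). The white one fits the description, as it is the only white one and stands in front of the bay. The salt (299,166), timer (237,168) and garlic (400,319) are all clear of the work.

```bash
cat > h.py <<'E'
import numpy as np, cv2
from scipy.spatial.transform import Rotation as R
from cell import *
def ray(c,u,v):
    f=240/np.tan(np.radians(c["vfov"]/2))
    d=R.from_euler('xyz',c["attitude"],degrees=True).as_matrix()@np.array([(u-c["cx"])/f,(v-c["cy"])/f,1.])
    return np.array(c["xyz"]),d
def onz(c,u,v,z):
    o,d=ray(c,u,v); return o+d*(z-o[2])/d[2]
def proj(c,p):
    f=240/np.tan(np.radians(c["vfov"]/2))
    q=R.from_euler('xyz',c["attitude"],degrees=True).as_matrix().T@(np.array(p)-c["xyz"])
    return np.array([c["cx"]+f*q[0]/q[2],c["cy"]+f*q[1]/q[2]])
def largest(m,roi):
    x0,y0,x1,y1=roi; k=np.zeros_like(m); k[y0:y1,x0:x1]=m[y0:y1,x0:x1]
    return max(cv2.findContours(k,cv2.RETR_EXTERNAL,cv2.CHAIN_APPROX_NONE)[0],key=cv2.contourArea)
E
python3 - <<'E'
from h import *
for n,roi,eyes in (("top",(350,165,412,245),((379,196),(391,220))),("side",(308,255,390,298),((365,267),(334,278)))):
    c=optics.camera(n); im=c["image"]; g=im.max(2)
    m=cv2.morphologyEx((g<70).astype(np.uint8)*255,cv2.MORPH_CLOSE,np.ones((5,5)))
    k=largest(m,roi); rc=cv2.minAreaRect(k); print(n,"panel",rc)
    b=onz(c,*rc[0],.188); print(b)
    if n=="top":
        w=np.array([onz(c,*p,.188) for p in cv2.boxPoints(rc)]); print(w.round(4), np.linalg.norm(w[1]-w[0]),np.linalg.norm(w[2]-w[1]))
    x0,y0,x1,y1=roi
    cr=cv2.resize(im[y0-15:y1+15,x0-15:x1+15],None,fx=5,fy=5,interpolation=cv2.INTER_CUBIC)
    cv2.imwrite(f"pics/{n}_crop.png",cr[:,:,::-1])
c=optics.camera("top");im=c["image"].astype(int)
hsv=cv2.cvtColor(c["image"],cv2.COLOR_RGB2HSV)
print("bowl px",im[257,298],im[257,279:284],"table",im[257,265],"row",im[257,272:325].mean(1).astype(int))
t=cv2.imread("pics/top_crop.png"); b=cv2.resize(c["image"][225:290,265:335],None,fx=5,fy=5,interpolation=cv2.INTER_CUBIC)[:,:,::-1]
H=max(t.shape[0],b.shape[0]); o=np.zeros((H,t.shape[1]+b.shape[1],3),np.uint8);o[:t.shape[0],:t.shape[1]]=t;o[:b.shape[0],t.shape[1]:]=b
print(o.shape,t.shape);cv2.imwrite("pics/both.png",o)
E
```

```text
top panel ((380.05572509765625, 216.34628295898438), (65.57582092285156, 41.931522369384766), 64.9164047241211)
[ 0.60146798 -0.14938759  0.188     ]
[[ 0.6474 -0.0737  0.188 ]
 [ 0.6928 -0.1605  0.188 ]
 [ 0.556  -0.2242  0.188 ]
 [ 0.5127 -0.1386  0.188 ]] 0.09793849017162475 0.15089620450395075
side panel ((346.23291015625, 269.92266845703125), (26.686256408691406, 64.86565399169922), 61.14434051513672)
[ 0.6182891  -0.15223601  0.188     ]
bowl px [176 179 178] [[156 157 151]
 [106 105 101]
 [ 87  88  83]
 [112 113 107]
 [136 138 131]] table [170 173 168] row [166 169 170 169 169 169 168 154 104  86 110 135 150 155 157 158 161 160
 161 167 174 178 177 176 176 176 177 176 177 176 175 177 175 172 163 159
 155 156 156 156 153 143 126  94  93 155 165 168 167 168 169 167 169]
(550, 810, 3) (550, 460, 3)
```

View pics/both.png

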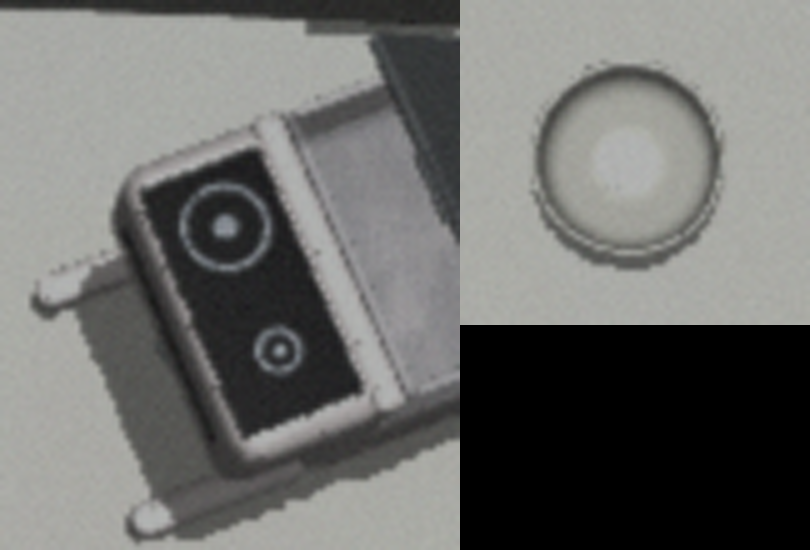

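The enlarged crop (offset 335,150, ×5) confirms the large eye at (380,195), the small eye at (390.6,220), and the white bowl centred at about (298.3,256.5). Next I refine these measurements and check reachability.

```bash
cat > fr.py <<'E'
from h import *
def eye(c,u,v,s):
    p=c["image"].max(2)[v-s:v+s+1,u-s:u+s+1]; m=(p>75).astype(np.uint8)
    ys,xs=np.nonzero(m); x,y,w,hh=cv2.boundingRect(m)
    return u-s+x+(w-1)/2, v-s+y+(hh-1)/2,w,hh
def tri(a,b):
    (o,d),(q,e)=a,b; t=np.linalg.lstsq(np.c_[d,-e],q-o,rcond=None)[0]
    return (o+d*t[0]+q+e*t[1])/2, np.linalg.norm(o+d*t[0]-q-e*t[1])
E
python3 - <<'E'
from fr import *
c=optics.camera("top"); s=optics.camera("side")
L=eye(c,380,195,10); S=eye(c,390,220,6); print("top",L,S)
Ls=eye(s,365,267,12); Ss=eye(s,334,278,7); print("side",Ls,Ss)
for a,b in ((L,Ls),(S,Ss)):
    print(onz(c,*a[:2],.190),onz(s,*b[:2],.190),tri(ray(c,*a[:2]),ray(s,*b[:2])))
m=(c["image"].max(2)<62).astype(np.uint8)*255
poly=np.array([[361,184],[389,177],[412,230],[381,241]],np.int32)
k=np.zeros_like(m);cv2.fillPoly(k,[poly],255);k=cv2.dilate(k,np.ones((3,3)))
k=cv2.morphologyEx(m&k,cv2.MORPH_CLOSE,np.ones((3,3)))
rc=cv2.minAreaRect(max(cv2.findContours(k,0,1)[0],key=cv2.contourArea)); w=np.array([onz(c,*p,.188) for p in cv2.boxPoints(rc)])
print("panel",rc,w.round(4),w.mean(0),[np.linalg.norm(w[i]-w[i-1]).round(4) for i in range(4)])
# bowl: rays from the centre, outermost strong gradient, ellipse fit
for cam,(u0,v0),rr in ((c,(298.3,256.5),(15,23)),(s,(297.5,261),(10,28))):
    g=cv2.GaussianBlur(cam["image"].max(2).astype(np.float32),(0,0),.7)
    e=g[int(v0)-25:int(v0)+26,int(u0)-30:int(u0)+31]
    h=cv2.resize(np.hstack([cam["image"][int(v0)-28:int(v0)+28,int(u0)-32:int(u0)+32]]),None,fx=6,fy=6,interpolation=cv2.INTER_NEAREST)
    cv2.imwrite(f"pics/b{int(v0)}.png",h[:,:,::-1])
a=cv2.imread("pics/b256.png");b=cv2.imread("pics/b261.png");cv2.imwrite("pics/bb.png",np.hstack([a,b]))
print(onz(c,298.3,256.5,.046),onz(s,297.5,261,.046))
E
```

```text
top (380.0, 194.0, 21, 19) (390.5, 219.5, 10, 10)
side (365.0, 267.0, 25, 25) (334.5, 279.5, 14, 12)
[ 0.65324363 -0.14857832  0.19      ] [ 0.65250948 -0.14861483  0.19      ] (array([ 0.65284693, -0.14859185,  0.19011072]), np.float64(0.0007090632102022456))
[ 0.5945325  -0.17283575  0.19      ] [ 0.59572904 -0.17725352  0.19      ] (array([ 0.5956666 , -0.17351623,  0.18612093]), np.float64(0.0005269236831082343))
panel ((384.5862121582031, 208.03448486328125), (53.57302474975586, 25.210834503173828), 66.80140686035156) [[ 0.6656 -0.1085  0.188 ]
 [ 0.6912 -0.1616  0.188 ]
 [ 0.5773 -0.2101  0.188 ]
 [ 0.5527 -0.1576  0.188 ]] [ 0.62172612 -0.15945667  0.188     ] [np.float64(0.1232), np.float64(0.059), np.float64(0.1238), np.float64(0.058)]
[0.52224727 0.03600959 0.046     ] [0.52534983 0.02569424 0.046     ]
```

View pics/bb.png

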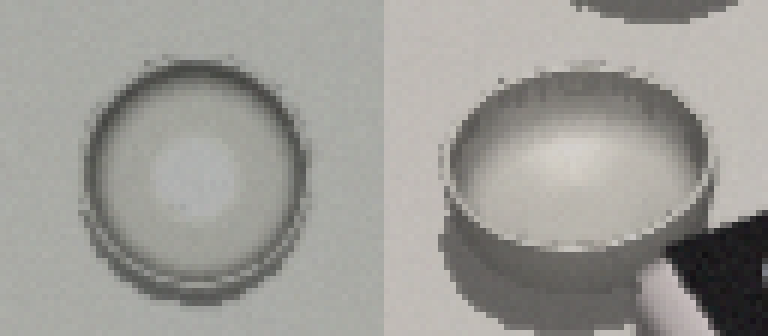

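The small eye is at about (0.595,-0.173). The panel fit is 123×59 mm, which agrees with the spec, and gives a dispenser yaw of about -66.7°. The bowl sits at about (-198,-14) mm in the dispenser frame. Lid first.

```bash
cat >> fr.py <<'E'
YAW=-66.7; a=np.radians(YAW)
X=np.array([np.cos(a),np.sin(a),0]); Y=np.array([-X[1],X[0],0]); O=np.array([.6230,-.1600,0])-.022*X
def W(x,y,z): return O+x*X+y*Y+[0,0,z]
def D(p): q=np.array(p)-O; return np.array([q@X,q@Y,p[2]])
DOWN=[180,0,YAW]
def tilt(d,t,flip=1):  # tool z down, leaning towards unit d by t deg
    t=np.radians(t); z=np.array([0,0,-1])*np.cos(t)+np.array(d)*np.sin(t)
    y=flip*np.cross([0,0,1],d); return list(R.from_matrix(np.c_[np.cross(y,z),y,z]).as_euler('xyz',degrees=True))
E
python3 - <<'E'
from fr import *
c=optics.camera("top"); s=optics.camera("side")
print("bowl",D(onz(c,298,256,.046)),D(onz(s,297,258.7,.046)), status.read_tool_rot())
for y in (YAW,YAW+90,YAW+180,YAW-90,0): print(y,[None if (q:=ik(p,[180,0,y])) is None else np.round(q) for p in (W(.112,0,.34),W(.112,0,.21),W(.022,-.031,.229),W(.022,-.031,.40))])
for f in (1,-1): print(f,[None if (q:=ik(W(x,0,z),tilt(X,25,f))) is None else np.round(q) for x,z in ((-.28,.15),(-.28,.042),(-.056,.042))])
E
```

```text
bowl [-0.19812309 -0.01353065  0.046     ] [-0.19436978 -0.01427407  0.046     ] [-1.79986565e+02  1.61887995e-03  1.57668255e+02]
-66.7 [array([  -4.,   46.,   64.,   46.,  -42.,  105., -119.]), array([ -10.,   50.,   64.,   63.,  -43.,   90., -113.]), array([ -22.,   39.,   64.,   78.,  -35.,   84., -116.]), array([ -16.,   35.,   64.,   56.,  -32.,  105., -122.])]
23.299999999999997 [array([ -4.,  47.,  67.,  46., -45., 106., -28.]), array([ -9.,  49.,  62.,  63., -42.,  89., -24.]), array([-19.,  36.,  57.,  78., -30.,  82., -30.]), array([-17.,  37.,  71.,  56., -36., 106., -30.])]
113.3 [array([ -4.,  46.,  63.,  46., -41., 105.,  61.]), array([ -9.,  48.,  60.,  63., -40.,  88.,  65.]), array([-20.,  36.,  59.,  78., -31.,  82.,  61.]), array([-15.,  34.,  63.,  56., -31., 104.,  57.])]
-156.7 [array([  0.,  42.,  49.,  45., -31., 102., 147.]), array([ -2.,  42.,  42.,  63., -27.,  84., 148.]), array([-13.,  31.,  43.,  78., -21.,  79., 144.]), array([-12.,  31.,  52.,  56., -25., 103., 143.])]
0 [array([ -5.,  47.,  68.,  46., -45., 106., -51.]), array([ -9.,  49.,  63.,  63., -42.,  89., -47.]), array([-18.,  34.,  53.,  78., -27.,  81., -55.]), array([-15.,  33.,  60.,  56., -30., 104., -57.])]
1 [array([-52.,  21.,  26., 104.,  18.,  60., -14.]), array([-50.,  31.,  25., 109.,  18.,  46., -18.]), array([-29.,  34.,  31., 106.,  12.,  36.,  10.])]
-1 [array([-27.,  20.,  -5., 103.,  30.,  64., 156.]), array([-28.,  29.,  -4., 108.,  35.,  52., 148.]), array([-10.,  31.,   5., 105.,  33.,  42., 172.])]
```

```bash
python3 - <<'E'
from fr import *
clamp(20)
r.line_to([.209,.509,.40],vel=.25)
q=np.array(status.read_joint_positions()); q[0]=20; r.movej(list(q))
p=W(.112,0,.34); print(status.read_tool_pos(),status.read_tool_rot(),status.read_time())
yaw=status.read_tool_rot()[2]
for y in (yaw,YAW,YAW+90,YAW+180): print(y,np.round(ik(p,[180,0,y])))
r.move_pose(p,[180,0,yaw])
print(np.round(status.read_joint_positions()),status.read_time())
f0=np.array(status.read_ft_force())
print(r.line_to(W(.112,0,.222),vel=.06,guard=15),D(status.read_tool_pos()),np.array(status.read_ft_force())-f0)
print(r.line_to(W(.112,0,.209),vel=.02,guard=12),D(status.read_tool_pos()),np.array(status.read_ft_force())-f0)
r.dwell(.3);print(D(status.read_tool_pos()),np.array(status.read_ft_force())-f0)
r.line_to(W(.112,0,.36),vel=.25)
s=optics.camera("side");cv2.imwrite("pics/side1.png",cv2.resize(s["image"][220:420,250:470],None,fx=3,fy=3)[:590,:,::-1]); print(status.read_time())
E
```

```text
[ 0.50794362 -0.21051286  0.39873712] [-1.79881573e+02 -3.62419070e-02  6.74783599e+01] 4.7167
67.4783598704321 [18. 37.  1. 44. -1. 98. -3.]
-66.7 [   9.   38.   23.   45.  -14.   99. -131.]
23.299999999999997 [ 16.  37.   7.  44.  -4.  98. -46.]
113.3 [21. 38. -5. 44.  3. 99. 41.]
[18. 37.  1. 44. -1. 98. -3.] 5.4167
False [ 1.12250935e-01 -1.01878658e-05  2.22192019e-01] [ 1.42352409  0.42021207 -0.59617728]
True [1.11775081e-01 1.89612129e-04 2.12929898e-01] [0.07799262 0.10227372 3.49879638]
[1.11765028e-01 2.04685076e-04 2.12905109e-01] [0.66234744 0.46379201 5.5462285 ]
9.1417
```

View pics/side1.png

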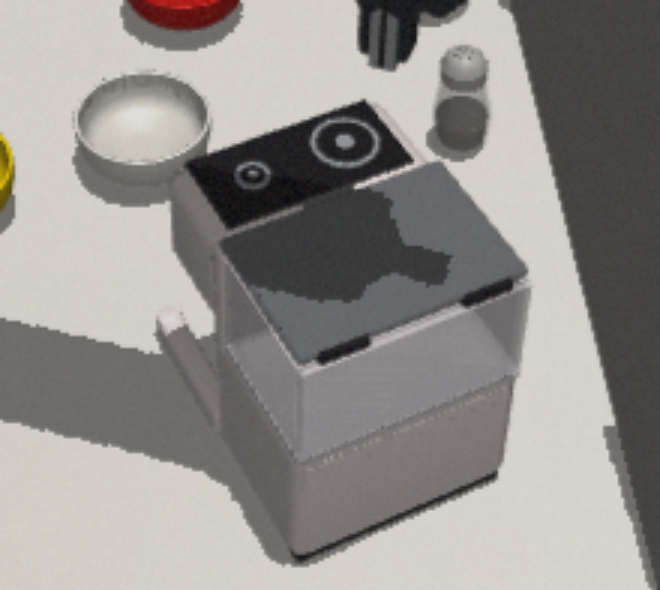

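The lid now lies flat; the fingertip stopped it at z = 0.194. Next I push the bowl in two stages, looking in between.

```bash
python3 - <<'E'
from fr import *
b=np.array([-.196,-.014]); g=np.array([-.105,0]); d=(g-b)/np.linalg.norm(g-b); dw=d[0]*X+d[1]*Y
st=b-.088*d; en=g-.060*d
r.line_to(W(.0,0,.40),vel=.3)
rots=[tilt(dw,25,f) for f in (1,-1)]
qs=[ik(W(*st,.16),t) for t in rots]; q0=np.array(status.read_joint_positions())
k=min((i for i in (0,1) if qs[i] is not None),key=lambda i:abs(qs[i]-q0).max()); print(k,np.round(qs[k]))
r.line_to(W(-.25,-.02,.30),vel=.3)
r.move_pose(W(*st,.16),rots[k])
r.line_to(W(*st,.042),vel=.12)
print(r.line_to(W(*en,.042),vel=.07,guard=10),D(status.read_tool_pos()),status.read_ft_force())
r.line_to(W(*(en-.03*d),.042),vel=.15)
c=optics.camera("top");s=optics.camera("side");print(status.read_time(),np.round(status.read_joint_positions()))
h=np.hstack([cv2.resize(x["image"][v:v+100,u:u+100],None,fx=4,fy=4) for x,u,v in((c,290,180),(s,250,220))])
cv2.imwrite("pics/p1.png",h[:,:,::-1])
E
```

```text
0 [-20.  15. -15. 109.  33.  62. -20.]
False [-0.16446258 -0.00910705  0.04201531] [ 0.41977083  0.02094457 -0.25042076]
14.825 [-14.  26. -10. 114.  44.  44. -23.]
```

View pics/p1.png

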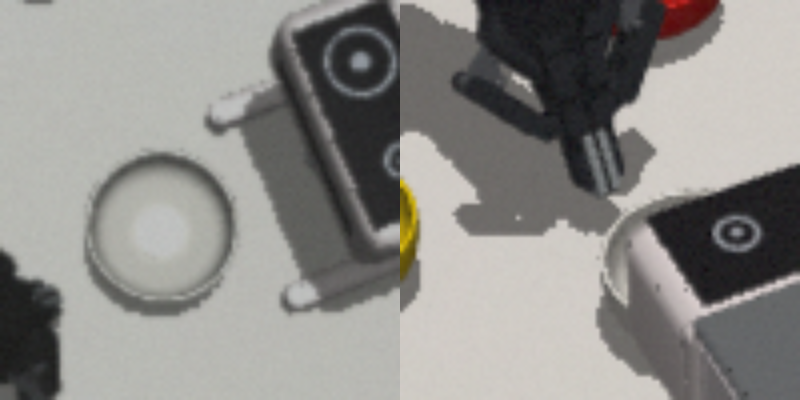

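The bowl's rim spans x 86–233 and y 152–301 in the left crop, so its centre is at about pixel (329.4,236.2). Now the straight push into the bay.

```bash
python3 - <<'E'
from fr import *
c=optics.camera("top")
b=D(onz(c,329.4,236.2,.046))[:2]; print("bowl",b, "feet fronts",D(onz(c,290+212/4,180+118/4,.015)),D(onz(c,290+284/4,180+300/4,.015)))
# first correct y by x=-.065, then straight
g=np.array([-.06,0.]); d=(g-b)/np.linalg.norm(g-b)
def rot(d): return tilt(d[0]*X+d[1]*Y,25,1)
p=b-.075*d
r.line_to(W(*p,.042),vel=.1,rot=rot(d))
e=g-.060*d
print(r.line_to(W(*e,.042),vel=.06,guard=10),D(status.read_tool_pos()))
r.line_to(W(*(e-.035*d),.042),vel=.15)
c=optics.camera("top");print(status.read_time())
cv2.imwrite("pics/p2.png",cv2.resize(c["image"][170:270,310:430],None,fx=5,fy=5)[:,:,::-1])
E
```

```text
bowl [-0.10460135  0.00484844] feet fronts [-0.04043648  0.06334348  0.015     ] [-0.04247542 -0.06731937  0.015     ]
False [-0.11989056  0.00649937  0.04192807]
16.9167
```

View pics/p2.png

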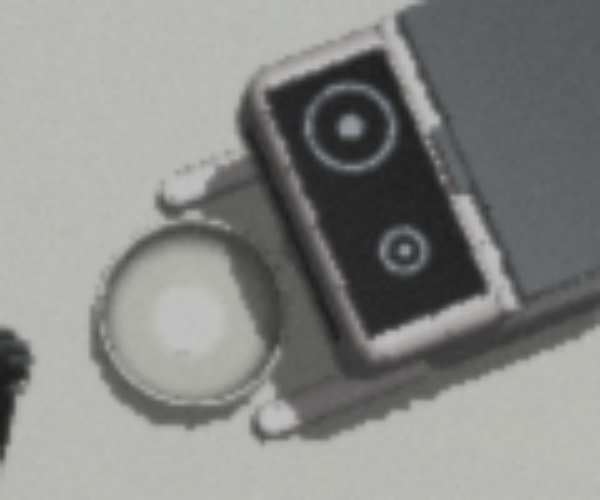

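The rim spans x 97–282 and y 217–407, so the centre is at about (347.5,232). It stands between the two foot tips, and I push on.

```bash
python3 - <<'E'
from fr import *
c=optics.camera("top")
b=D(onz(c,347.5,232.0,.046))[:2]; print("bowl",b)
g=np.array([.003,-.001]); d=(g-b)/np.linalg.norm(g-b)
rt=tilt(d[0]*X+d[1]*Y,25,1)
r.line_to(W(*(b-.075*d),.042),vel=.1,rot=rt)
e=g-.060*d
print(r.line_to(W(*e,.042),vel=.06,guard=6),D(status.read_tool_pos()),status.read_ft_force())
r.line_to(W(*(e-.08*d),.060),vel=.15)
# look into the bay from the front with the wrist camera
w=optics.camera("wrist");print(w["xyz"],w["attitude"],status.read_time(),proj(w,W(0,0,.046)),proj(w,W(-.043,.057,.022)),proj(w,W(-.043,-.057,.022)))
s=optics.camera("top")
cv2.imwrite("pics/p3.png",np.hstack([cv2.resize(w["image"],(400,300)),cv2.resize(s["image"][170:270,310:430],(360,300))])[:,:,::-1])
E
```

```text
bowl [-0.05707732 -0.00194298]
False [-0.05821223 -0.00182885  0.04176715] [-2.19260908  4.31777046  1.40127242]
[0.50798062 0.09510655 0.13847469] [ 1.37146943e+02 -1.41159427e-02  2.41615130e+01] 19.525 [320.64609982 446.73787367] [418.50846678 376.33436843] [224.60240851 374.91160562]
```

View pics/p3.png

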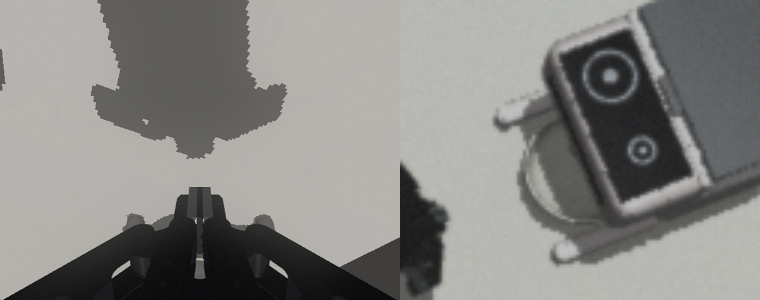

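The wrist view is blocked by its own fingers. In the top view the rim's arc sits between the foot tips, with about 4.8 N at the end, so the bowl is against the column. I check the lateral centring by overlaying the ideal rim circle on the image.

```bash
python3 - <<'E'
from fr import *
c=optics.camera("top"); k=9; u0,v0=338,195
im=cv2.resize(c["image"][v0:v0+62,u0:u0+80],None,fx=k,fy=k,interpolation=cv2.INTER_NEAREST)[:,:,::-1].copy()
for y,col in ((0,(0,255,0)),):
    for t in np.radians(np.arange(100,265,6)):
        p=proj(c,W(.004+.05*np.cos(t),y+.05*np.sin(t),.046)); cv2.circle(im,tuple(int(round(q)) for q in (p+.5-[u0,v0])*k),1,col,-1)
for y in (.057,-.057):
    for x in (-.043,-.03,-.02): cv2.circle(im,tuple(int(round(q)) for q in (proj(c,W(x,y,.022))+.5-[u0,v0])*k),2,(0,0,255),-1)
cv2.imwrite("pics/p4.png",im)
E
```

```text
(no output)
```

View pics/p4.png

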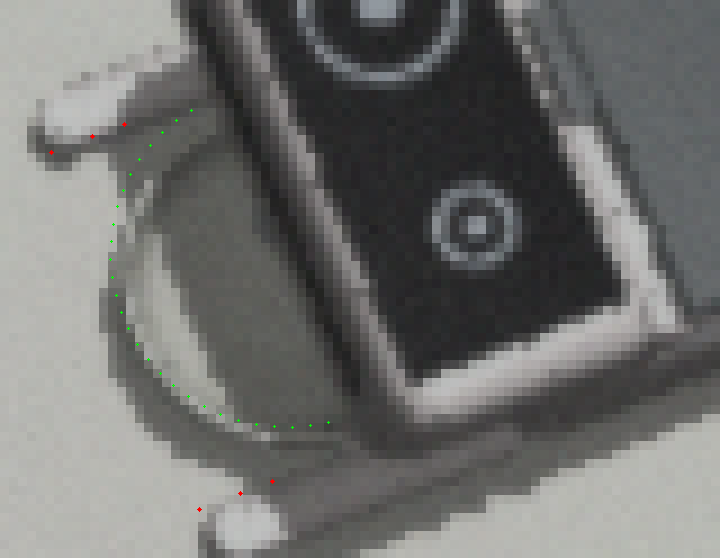

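The rim lies about 3 mm to the -y side of the drawn circle, and the feet are shifted about 2 mm the same way. The bowl is therefore centred to within about 2 mm and against the column. Next I point at the small eye.

```bash
python3 - <<'E'
from fr import *
p=status.read_tool_pos(); E=np.array([.5950,-.1733])
r.line_to([p[0],p[1],.30],vel=.2)
V=tilt(X,0,1)
q=W(-.10,-.031,.40); r.move_pose(q,V)
r.line_to([*E,.40],vel=.2)
r.line_to([*E,.26],vel=.15); print(status.read_tool_pos(),status.read_tool_rot(),np.round(status.read_joint_positions()))
r.line_to([*E,.229],vel=.06)
print(status.read_tool_pos(),status.read_width()); r.dwell(3); print(status.read_tool_pos())
w=optics.camera("side"); 
r.line_to([*E,.43],vel=.2)
r.dwell(1); s=optics.camera("side"); t=optics.camera("top"); print(status.read_time(),status.read_tool_pos())
cr=lambda x,u,v:cv2.resize(x["image"][v:v+120,u:u+100],None,fx=2.6,fy=2.6)
cv2.imwrite("pics/end.png",np.hstack([cr(w,290,180),cr(s,290,240),cr(t,330,150)])[:,:,::-1])
E
```

```text
[ 0.59569646 -0.17317786  0.26144888] [1.79875918e+02 9.22060884e-02 1.13323019e+02] [19. 26. -6. 73.  3. 81. 36.]
[ 0.59501727 -0.17328926  0.22887055] -0.0001470581063897424
[ 0.59498438 -0.1732927   0.22898053]
29.3167 [ 0.59499447 -0.17330302  0.42996807]
```

View pics/end.png

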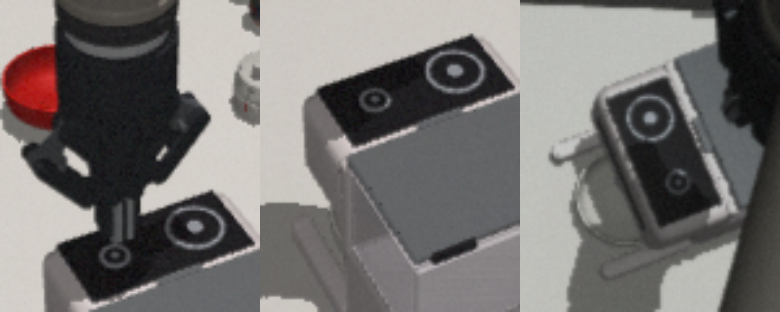

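The left crop shows the shut fingers above the small eye during the 3 s hold. The other two show the lid still shut, the bowl in the bay and the hand 20 cm away, so I hand the job in.

```bash
python3 -c "
from cell import *
print(order.finish_job())"
```

```text
the job is handed in; nothing more can be done
None
```

I handed the job in at about 29 s: the lid is shut, the bowl is pushed against the column and within about 2 mm of centre sideways, and the fingers held about 2 cm above the small eye for 3 s before moving 20 cm away; the pictures didn't show whether water came out.

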